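Put the plaster stamp away dry: shut the box past its click and press the vent plug home

TASK

Put the wooden-handled plaster stamp away in the keep-dry box, standing upright inside, then swing the teal lid down and press its front edge past the click so that it stays fully shut. Only when the lid has clicked shut, press the orange vent plug in the lid down until it is fully seated. Do not disturb the terracotta figure, the glaze jar and the white bowl.

Things in the scene. Friction and masses are not known exactly. Their poses are not given: they have to be found in the camera images.
- stamp: loose texture stamp, 0.12 kg: a white plaster disc 48 mm across and 14 mm thick with an upright round wooden handle 22 mm across on top of it; 60 mm tall overall. Origin: centre of the underside, z up along the handle. Grasp the handle, 14 to 60 mm above the origin.
- box: cream open-topped box fixed to the table, 180 mm (its x) by 200 mm (its y) by 75 mm high, walls and floor 5 mm thick, so 70 mm deep inside. Origin: centre of the underside; -x is its front (towards the robot, where the catch is), +x its rear, where the lid is hinged along the top rim.
- lid (a joint): angle of the teal lid in rad: 0 shut, growing as it opens up and back about the hinge on the box's rear rim; 1.38 to 1.56 at the start. Stiff hinge: it stays where left. Plate 8 mm thick, 206 mm wide, reaching 196 mm from the hinge; a lip 27 mm deep at mid front edge rides over a sprung catch on the box front: met at 0.07 rad, about 10 N at the front edge passes it, then it holds the lid shut.
- lid_hinge (a point): point on the hinge axis, at its middle: 90 mm behind the box's origin along the box's x and 75 mm above it. The frame turns with the lid: its x points from front edge to hinge in the plane of the lid's underside, y along the hinge axis, z out of the lid's outer face (up when shut).
- lid_edge (a point): point on the outer (upper) face of the lid, mid-width, 11 mm in from its front edge and 185 mm from the hinge: the place to press. When shut it is 83 mm above the table. Same axes as lid_hinge.
- plug (a joint): how far the vent plug is pressed in, in m: about 0 to 0.0015 at the start (proud), 0.008 fully home. It is a stiff push fit: moves at about 8 N and stays where it is left.
- plug_top (a point): centre of the top face of the orange round vent plug, 32 mm across, which sits at mid-width of the lid, 95 mm from the hinge. Its top stands 14 mm above the lid's outer face when proud and 6 mm when home, 97 and 89 mm above the table with the lid shut. Its z points out of the lid, along the plug.
- figure: bystander: loose terracotta figure of a standing person on a round base 90 mm across and 20 mm thick, 154 mm tall, 0.55 kg. Origin: centre of the underside.
- jar: bystander: loose amber glass glaze jar with a blue cap, 60 mm across, 85 mm tall, 0.3 kg. Origin: centre of the underside.
- bowl: bystander: loose small white bowl, 90 mm across at the rim, 40 mm high, 0.2 kg. Origin: centre of the underside.

How it is judged:
By the outcome, as a careful person would: the job done as asked, in the order asked, and still so for the second after the job is handed in, with the robot touching nothing.
It also fails if it takes over 58 s, if anything falls off the work surface, if the arm or the gripper's body presses on something with over 40 N, if the wrist force passes 120 N, or if a joint passes its speed limit or range.

ROBOT

A 7-joint arm with a two-finger parallel gripper is mounted at the origin on the work surface. World frame = base frame: x ahead of the robot, y to its left, z up, the work surface at z = 0. Lengths are in m, angles in rad, forces in N, time in s.
With the tool pointing down it reaches from about 0.4 to 0.85 m from the base axis. Payload 4.5 kg.
Tool frame: the origin (TCP) lies between the finger pads; the fingertips stand r.tip_reach ahead of it and the grasp point (between the pads) lies 3 mm ahead of it (r.tip_reach is the distance from the TCP to the fingertips, in m); z points along the fingers, y is the line along which they close (so a half turn about z gives the same grasp; the last joint's range is limited). The gripper opens to 88 mm and grips with 3 to 60 N. Pads are 18 mm wide; open, the fingers measure 123 mm over their backs; the gripper's body (75 mm by 187 mm) begins 45 mm behind the grasp point.
Start: joints at [-1.255, 0.689, -0.195, 1.565, 0.157, 0.902, -0.215], TCP at [0.174, 0.6, 0.235] pointing down, gripper open.
Joint ranges: [-3.01, 3.01], [-0.46, 2.08], [-1.47, 1.51], [0.13, 2.56], [-1, 4.14], [0.04, 2.09], [-2.66, 2.66]. Speed limits (rad/s): [2.57, 2.57, 3.14, 3.14, 3.14, 3.14, 3.14].

INTERFACE

Orientations are given as a unit quaternion [x, y, z, w].
In Python, from plant import r gives the robot as it stands.
- The arm moves only by the tool step_arm, never from a script. Its argument "motion" is a list of rows, each an object with "dp": the shift along the tool's x, y, z in mm, a list of three; "twist": the turn, a rotation vector about the tool's x, y, z in rad, a list of three; "hand": the opening, from -1 (shut) to 1 (fully open). In form: [{"dp": [dx, dy, dz], "twist": [rx, ry, rz], "hand": hand}, ...]. A call has 1 to 5 rows; each row is the pose to reach, as a shift and turn from the pose commanded when the call began, along the tool's axes at that moment; what a row does not reach only later rows make up. A row lasts 1/8 s, in which the tool goes at most 62.5 mm and 10.7 degrees, less where a joint would pass 70% of its speed; a pose out of reach is approached as far as the arm can. A call with a gripper value outside its range is refused whole. The fingers move at their own pace and stop on an object; "force" is the grip in N (left out, the last holds). Time passes only in rows, so rows that repeat a pose let the fingers close. It gives the time, the measured TCP pose, the force, the opening and the grip force at its end, in the units of the state.
- r.get_state(): the state, without advancing time (a new reading comes with each control period).
- r.snapshot(name): name is "scene" or "side" or "wrist"; returns a dict with "pixels" (384x512x3 uint8, red, green, blue), "depth" (384x512 float32, m along the optical axis (not along the pixel's ray), 0 where there is no reading), "fx", "fy", "cx", "cy" (pixels), "D" ([k1, k2, p1, p2, k3] as OpenCV has them; the pictures are not rectified), "xyz" and "orientation" of the camera in the world; the wrist camera has in their place "mount" (4x4, takes a point from camera to tool coordinates, whose origin is the TCP and whose axes are the flange's). Camera axes: x right, y down, z forward; pixel columns grow to the right and rows downward; lengths in m; the calibration is good to about 2 mm. A picture is of the moment at which its call begins: read the wrist's pose just before it.
- r.finish_job(): hands the job in; it is judged then, once.
Trained networks look in the newest picture that a camera, given by its name, has taken for a name from the list of things; names that differ only in an ending like _2 or _b are one class to them, and where a whole thing is asked for, a point or a joint stands for the part that bears it (a point fixed in the world has none). Each returns a list of dicts, best first, with "score" (0 to 1); they miss things now and then, are a little off and sometimes report something else, mostly with a low value. They report only what shows in the picture. A call takes as long as a camera call.
- r.search_frame(camera, thing): "at" ([x, y, z] in m, in the coordinates of the camera as it stood for that picture, good to about 4 mm: the middle of the surface that is visible of it).
The state is a dict: "clock": time; "q": joint angles; "qd": joint speeds; "joint_torque": joint torques, N m; "tool_pos": TCP position; "eef_rot": TCP orientation; "contact_force": force on the tool from outside, world axes, zero at the start; "moment": the same for the moment, N m; "opening": opening from 0.0 (shut) to 1.0 (fully open); "finger_force": force on a finger pad.
Only numpy, scipy, OpenCV 4.12 (cv2) and the standard library are available. Lean on these libraries where they do the work, as an engineer would, in place of code of your own. Each camera call takes 0.05 s, during which the arm holds its last target. There are 200 camera calls.

## Working session

There is one attempt and no reset: what is moved stays moved. The work goes in short steps, Python scripts to look and compute and a tool call to move; the robot and the scene stay as the last step left them, time stands still between calls to the robot, and variables do not carry over. Pictures are saved under pics/ and viewed, at most 10 in all, crops included, and the job is handed in when it is done.

Besides the shell and the picture viewer there is one more tool, called after "Request:" as name(argument=value, ...) on one line, values as JSON. step_arm: Moves the arm, as the interface text tells. Its arguments: {"type":"object","properties":{"motion":{"type":"array"},"force":{"type":"number"}},"required":["motion"]}

```bash
ls; mkdir -p pics
cat > h.py <<'E'
import numpy as np, cv2
from scipy.spatial.transform import Rotation as R
from plant import r
def T(p,q):
    M=np.eye(4); M[:3,:3]=R.from_quat(q).as_matrix(); M[:3,3]=p; return M
def snap(n):
    s=r.get_state(); c=r.snapshot(n)
    c['M']=T(s['tool_pos'],s['eef_rot'])@np.array(c['mount']) if n=='wrist' else T(c['xyz'],c['orientation'])
    return c
def find(c,n,th):
    return [(round(d['score'],2),np.round((c['M']@np.r_[d['at'],1])[:3],4)) for d in r.search_frame(n,th)[:2]]
def cloud(c):
    h,w=c['depth'].shape; u,v=np.meshgrid(np.arange(w),np.arange(h))
    K=np.array([[c['fx'],0,c['cx']],[0,c['fy'],c['cy']],[0,0,1]])
    n=cv2.undistortPoints(np.stack([u,v],-1).reshape(-1,1,2).astype(float),K,np.array(c['D'])).reshape(h,w,2)
    d=c['depth']; P=np.dstack([n*d[...,None],d]); P=P@c['M'][:3,:3].T+c['M'][:3,3]; P[d==0]=np.nan
    return P
def save(c,f): cv2.imwrite(f,cv2.cvtColor(c['pixels'],cv2.COLOR_RGB2BGR))
E
python3 - <<'E'
from h import *
for n in ['scene','side']:
    c=snap(n); save(c,f'pics/{n}0.png'); np.savez(f'{n}0.npz',P=cloud(c),px=c['pixels'])
    print(n,c['M'].round(3).tolist())
    for t in ['stamp','box','lid','lid_edge','plug_top','figure','jar','bowl']: print(t,find(c,n,t))
a=cv2.imread('pics/scene0.png');b=cv2.imread('pics/side0.png')
cv2.imwrite('pics/both0.png',cv2.resize(np.vstack([a,b]),(400,600)))
print(r.get_state(), r.tip_reach)
E
```

```text
pics
scene [[0.954, -0.226, 0.197, 0.402], [-0.299, -0.672, 0.677, -0.463], [-0.02, -0.705, -0.709, 0.667], [0.0, 0.0, 0.0, 1.0]]
stamp [(0.88, array([0.4433, 0.2872, 0.015 ])), (0.52, array([ 0.6205, -0.167 ,  0.1741]))]
box [(0.63, array([ 0.5861, -0.1739,  0.0417]))]
lid [(0.73, array([ 0.6186, -0.1971,  0.2093]))]
lid_edge [(0.63, array([ 0.6144, -0.1951,  0.2089]))]
plug_top []
figure [(0.72, array([0.6016, 0.2777, 0.0431]))]
jar [(0.59, array([0.457 , 0.1215, 0.0613]))]
bowl [(0.67, array([0.6503, 0.1351, 0.0284]))]
side [[0.969, -0.127, 0.21, 0.405], [-0.246, -0.524, 0.816, -0.666], [0.006, -0.842, -0.539, 0.546], [0.0, 0.0, 0.0, 1.0]]
stamp [(0.54, array([0.4437, 0.2884, 0.0327]))]
box [(0.77, array([ 0.5804, -0.1734,  0.0483]))]
lid [(0.68, array([ 0.6185, -0.2023,  0.1932]))]
lid_edge [(0.78, array([ 0.6153, -0.1974,  0.1949]))]
plug_top []
figure [(0.95, array([0.6009, 0.2837, 0.0437]))]
jar [(0.55, array([0.4511, 0.1176, 0.0557]))]
bowl [(0.73, array([0.6504, 0.1396, 0.0282])), (0.61, array([ 0.6169, -0.1997,  0.1938]))]
{'clock': 0.9, 'q': array([-1.25518802,  0.68905553, -0.19457085,  1.56530607,  0.15729922,
        0.90250335, -0.2151199 ]), 'qd': array([-0.00011086, -0.00116729, -0.00052169, -0.001234  ,  0.00025714,
       -0.0019108 ,  0.00019757]), 'joint_torque': array([ 2.95462223e-04, -5.27490878e+01, -1.26696646e+00, -1.53747100e+01,
       -5.18808654e-02, -8.55678481e-04,  1.07622165e-05]), 'tool_pos': array([0.17380615, 0.60037186, 0.23526813]), 'eef_rot': array([1.40448150e-01, 9.90088033e-01, 5.38444138e-05, 1.23100985e-05]), 'contact_force': array([ 0.34518218,  0.15974   , -0.56168594]), 'moment': array([ 0.02443524, -0.02069708, -0.0092954 ]), 'finger_force': 0.0, 'opening': 0.9997789166774671} 0.022
```

View pics/scene0.png

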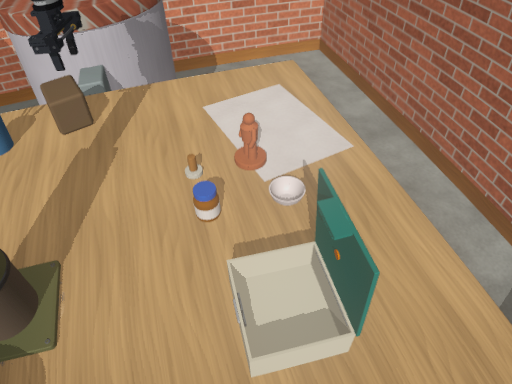

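View pics/side0.png

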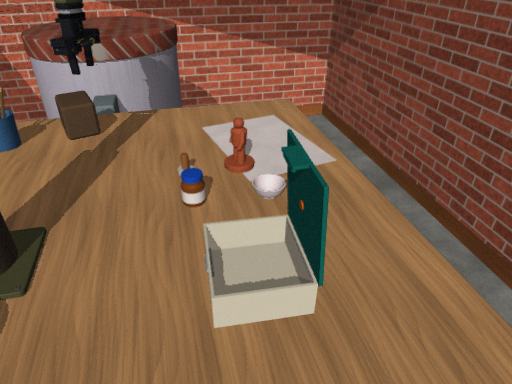

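Both views show the stamp at scene px (194,165), upright beside the jar (206,200). The figure is at (250,140), the bowl at (287,190), and the box at (290,300) with its lid open. Next I measure from the point clouds.

Run:
```python
from h import *
for n in ['scene','side']:
    d=np.load(n+'0.npz');P=d['P'];px=d['px'].astype(int)
    x,y,z=np.moveaxis(P,-1,0)
    s=(np.hypot(x-.443,y-.288)<.04)&(z>.004)
    Q=P[s];print(n,'stamp n',s.sum(),'zmax',np.percentile(Q[:,2],98))
    for a,b in[(.004,.018),(.02,.05),(.052,.07)]:
        q=Q[(Q[:,2]>a)&(Q[:,2]<b)]; print(a,len(q),q.mean(0).round(4),q.min(0).round(4),q.max(0).round(4))
    print(' table z',np.nanmedian(z[(np.hypot(x-.443,y-.2)<.03)]))
    cream=(px.min(-1)>90)&(x>.4)&(x<.72)&(y<-.02)&(y>-.35)
    m=cream&(z>.068)&(z<.082)
    rect=cv2.minAreaRect(P[m][:,:2].astype(np.float32)); print(' rim',m.sum(),np.nanmedian(z[m]),rect)
    print(cv2.boxPoints(rect).round(4).tolist())
    teal=(px[...,1]-px[...,0]>25)&(px[...,2]-px[...,0]>20)&(x>.4)&(x<.85)&(z>.06)&(y<.1)
    q=P[teal]; c=np.median(q,0); 
    for _ in range(4):
        u,S,vt=np.linalg.svd(q-q.mean(0),full_matrices=False); e=(q-q.mean(0))@vt[2]; q=q[abs(e)<max(.004,1.5*e.std())]
    nn=vt[2]*(1 if vt[2][0]<0 else -1); print(' lid c',q.mean(0).round(4),'n',nn.round(4),q.min(0).round(3),q.max(0).round(3), e.std().round(4))
    for nm,c0 in [('figure',(.601,.28)),('jar',(.455,.125)),('bowl',(.65,.14))]:
        s=(np.hypot(x-c0[0],y-c0[1])<.06)&(z>.012); q=P[s]; print(nm,q.min(0).round(3),q.max(0).round(3))
```

```text
scene stamp n 288 zmax 0.05991999953097153
0.004 154 [0.4436 0.2858 0.0121] [0.4204 0.2693 0.004 ] [0.4672 0.3138 0.0176]
0.02 72 [0.443  0.2868 0.0356] [0.4331 0.2828 0.0211] [0.4547 0.297  0.049 ]
0.052 51 [0.444  0.2924 0.0577] [0.4336 0.2837 0.0523] [0.455  0.3035 0.0611]
 table z 0.0006911187068636138
 rim 1710 0.07464063662574139 ((0.5391110777854919, -0.16227008402347565), (0.20437057316303253, 0.186079740524292), 86.24835968017578)
[[0.43959999084472656, -0.2581000030040741], [0.6252999901771545, -0.2703000009059906], [0.6385999917984009, -0.06639999896287918], [0.453000009059906, -0.05420000106096268]]
 lid c [ 0.6114 -0.221   0.2418] n [-0.9982 -0.0245 -0.0541] [ 0.602 -0.271  0.075] [ 0.626 -0.131  0.273] 0.0036
figure [0.56  0.252 0.012] [0.648 0.338 0.155]
jar [0.421 0.109 0.012] [0.482 0.168 0.089]
bowl [0.603 0.08  0.012] [0.692 0.17  0.043]
side stamp n 166 zmax 0.06021496321585938
0.004 46 [0.4376 0.2942 0.0132] [0.4223 0.2777 0.0044] [0.4675 0.3143 0.0175]
0.02 71 [0.4457 0.288  0.0352] [0.4351 0.2822 0.0207] [0.4572 0.2985 0.0499]
0.052 40 [0.446  0.2915 0.0578] [0.4354 0.2833 0.0522] [0.456  0.3045 0.0612]
 table z 6.878906940782636e-05
 rim 1401 0.07467298948112261 ((0.5379836559295654, -0.16145974397659302), (0.20247550308704376, 0.18103338778018951), 86.12805938720703)
[[0.4408000111579895, -0.2563999891281128], [0.6215000152587891, -0.2685999870300293], [0.6351000070571899, -0.066600002348423], [0.4544999897480011, -0.05429999902844429]]
 lid c [ 0.6186 -0.2004  0.1818] n [-0.996   0.0599 -0.0662] [ 0.608 -0.272  0.074] [ 0.633 -0.068  0.272] 0.0009
figure [0.561 0.25  0.012] [0.649 0.334 0.154]
jar [0.422 0.109 0.012] [0.482 0.168 0.087]
bowl [0.603 0.08  0.012] [0.692 0.17  0.041]
```

Request:
step_arm(motion=[{"dp":[-50,-32,0],"twist":[0,0,-0.04],"hand":1},{"dp":[-100,-64,0],"twist":[0,0,-0.08],"hand":1},{"dp":[-150,-96,10],"twist":[0,0,-0.12],"hand":1},{"dp":[-200,-128,20],"twist":[0,0,-0.17],"hand":1},{"dp":[-250,-160,30],"twist":[0,0,-0.214],"hand":1}], force=15)

```text
clock: 1.52
tool_pos: [0.3708, 0.3759, 0.2052]
eef_rot: [0.033, 0.999, 0.0, 0.0]
contact_force: [0.9, 0.2, -0.3]
opening: 0.999
finger_force: 0.0
```

```bash
cat >> h.py <<'E'
def togo(p,ydir=None,pitch=0):
    "tool-frame mm and rotvec to TCP p with tool z down, tool y along ydir (world xy)"
    s=r.get_state(); A=R.from_quat(s['eef_rot'])
    print('t',round(s['clock'],2),'tcp',s['tool_pos'].round(4),'F',s['contact_force'].round(1),'op',round(s['opening'],3),'ff',round(s['finger_force'],1))
    y=np.array([*(ydir or (0.063,0.998)),0]);y/=np.linalg.norm(y);z=np.array([0,0,-1.]);B=R.from_matrix(np.c_[np.cross(y,z),y,z])*R.from_euler('y',pitch)
    print('dp',(A.inv().apply(np.array(p)-s['tool_pos'])*1000).round(1),'twist',(A.inv()*B).as_rotvec().round(3))
E
python3 - <<'E'
from h import *
togo((.445,.2925,.12)); c=snap('wrist'); print(find(c,'wrist','stamp'))
P=cloud(c);m=(np.hypot(P[...,0]-.445,P[...,1]-.2925)<.03)&(P[...,2]>.053)
print(m.sum(),P[m].min(0),P[m].max(0),P[m].mean(0))
E
```

```text
t 1.52 tcp [0.3708 0.3759 0.2052] F [ 0.9  0.2 -0.3] op 0.999 ff 0.0
dp [-79.5 -78.4  85.2] twist [ 0.001  0.001 -0.003]
[(0.74, array([0.4403, 0.2977, 0.0148]))]
299 [0.43423652 0.28553065 0.05306266] [0.4546998  0.30686145 0.06165127] [0.44337979 0.29652612 0.05929636]
```

Request:
step_arm(motion=[{"dp":[-35,-35,25],"twist":[0,0,0],"hand":1},{"dp":[-79,-77,55],"twist":[0,0,0],"hand":1},{"dp":[-79,-77,105],"twist":[0,0,0],"hand":1},{"dp":[-79,-77,105],"twist":[0,0,0],"hand":1}])

```text
clock: 2.12
tool_pos: [0.4414, 0.2933, 0.0977]
eef_rot: [0.034, 0.999, -0.002, -0.003]
contact_force: [-0.9, -0.1, 0.2]
opening: 1.0
finger_force: 0.0
```

Run:
```python
from h import *
togo((.4445,.2935,.045)); c=snap('wrist'); save(c,'pics/w1.png')
P=cloud(c);m=(np.hypot(P[...,0]-.445,P[...,1]-.2925)<.03)&(P[...,2]>.053)&(P[...,2]<.065)
print(m.sum(),P[m].min(0),P[m].max(0),P[m].mean(0))
```

```text
t 2.12 tcp [0.4414 0.2933 0.0977] F [-0.9 -0.1  0.2] op 1.0 ff 0.0
dp [-3.4  0.7 52.7] twist [-0.005 -0.005 -0.006]
814 [0.43396308 0.28493705 0.05300767] [0.45620026 0.30669205 0.06184803] [0.44355814 0.29580338 0.05942524]
```

View pics/w1.png

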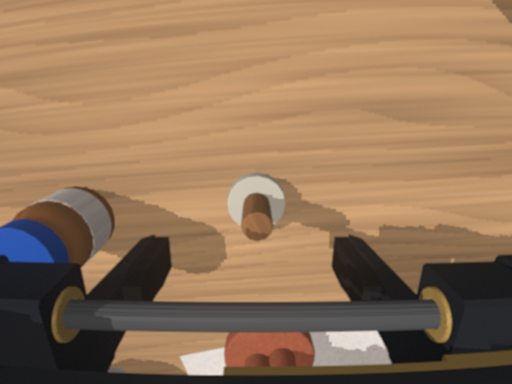

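The wrist view shows the stamp handle at (257,215), midway between the fingers, and the jar clear at the lower left.

Request:
step_arm(motion=[{"dp":[-3,1,30],"twist":[0,0,0],"hand":1},{"dp":[-3,1,52],"twist":[0,0,0],"hand":1},{"dp":[-3,1,52],"twist":[0,0,0],"hand":1}])

```text
clock: 2.55
tool_pos: [0.4455, 0.2977, 0.0493]
eef_rot: [0.033, 0.999, 0.001, 0.0]
contact_force: [0.2, 0.6, 0.3]
opening: 0.998
finger_force: 0.0
```

Run:
```python
from h import *
togo((.4445,.2945,.045))
```

```text
t 2.55 tcp [0.4455 0.2977 0.0493] F [0.2 0.6 0.3] op 0.998 ff 0.0
dp [ 0.8 -3.3  4.3] twist [ 0.001  0.    -0.002]
```

Request:
step_arm(motion=[{"dp":[0.5,-3,4],"twist":[0,0,0],"hand":0},{"dp":[0.5,-3,4],"twist":[0,0,0],"hand":-1},{"dp":[0.5,-3,4],"twist":[0,0,0],"hand":-1},{"dp":[0.5,-3,4],"twist":[0,0,0],"hand":-1},{"dp":[0.5,-3,4],"twist":[0,0,0],"hand":-1}], force=15)

```text
clock: 3.18
tool_pos: [0.4455, 0.2929, 0.0443]
eef_rot: [0.034, 0.999, 0.0, 0.0]
contact_force: [1.0, 0.6, -0.0]
opening: 0.456
finger_force: 0.0
```

Request:
step_arm(motion=[{"dp":[0,0,0],"twist":[0,0,0],"hand":-1},{"dp":[0,0,0],"twist":[0,0,0],"hand":-1},{"dp":[0,0,0],"twist":[0,0,0],"hand":-1},{"dp":[0,0,0],"twist":[0,0,0],"hand":-1}], force=15)

```text
clock: 3.68
tool_pos: [0.4454, 0.293, 0.0442]
eef_rot: [0.034, 0.999, 0.0, 0.0]
contact_force: [0.1, -0.3, 0.1]
opening: 0.24
finger_force: 14.9
```

Request:
step_arm(motion=[{"dp":[0,0,-40],"twist":[0,0,0],"hand":-1},{"dp":[0,0,-95],"twist":[0,0,0],"hand":-1},{"dp":[-10,-30,-140],"twist":[0,0,0],"hand":-1},{"dp":[-20,-80,-140],"twist":[0,0,0],"hand":-1},{"dp":[-30,-135,-140],"twist":[0,0,0],"hand":-1}])

```text
clock: 4.3
tool_pos: [0.4664, 0.1548, 0.1848]
eef_rot: [0.033, 0.999, 0.0, 0.001]
contact_force: [0.5, -1.4, -1.2]
opening: 0.243
finger_force: 14.9
```

Run:
```python
from h import *
togo((.511,-.117,.18))
```

```text
t 4.3 tcp [0.4664 0.1548 0.1848] F [ 0.5 -1.4 -1.2] op 0.243 ff 14.9
dp [ -62.6 -268.2    4.8] twist [ 0.     0.001 -0.004]
```

Request:
step_arm(motion=[{"dp":[-12,-55,0],"twist":[0,0,0],"hand":-1},{"dp":[-25,-110,0],"twist":[0,0,0],"hand":-1},{"dp":[-38,-165,0],"twist":[0,0,0],"hand":-1},{"dp":[-50,-220,0],"twist":[0,0,0],"hand":-1},{"dp":[-63,-268,0],"twist":[0,0,0],"hand":-1}])

```text
clock: 4.92
tool_pos: [0.51, -0.1182, 0.1839]
eef_rot: [0.035, 0.999, -0.0, -0.001]
contact_force: [1.1, -0.7, -1.6]
opening: 0.243
finger_force: 14.9
```

Request:
step_arm(motion=[{"dp":[0,0,0],"twist":[0,0,0],"hand":-1},{"dp":[0,0,0],"twist":[0,0,0],"hand":-1}])

```text
clock: 5.18
tool_pos: [0.5103, -0.1149, 0.1839]
eef_rot: [0.034, 0.999, 0.0, -0.001]
contact_force: [-0.6, 1.2, -1.6]
opening: 0.243
finger_force: 14.9
```

Run:
```python
from h import *
togo((.511,-.117,.050))
c=snap('side'); save(c,'pics/s1.png')
P=cloud(c);m=(np.hypot(P[...,0]-.511,P[...,1]+.117)<.035)&(P[...,2]>.1)&(P[...,2]<.155)
print(P[m].min(0),P[m].max(0))
```

```text
t 5.17 tcp [ 0.5103 -0.1149  0.1839] F [-0.6  1.2 -1.6] op 0.243 ff 14.9
dp [ -1.   -2.2 133.9] twist [ 0.001 -0.001 -0.005]
[ 0.4871721  -0.13843842  0.13895049] [ 0.5337365  -0.09449482  0.15498787]
```

View pics/s1.png

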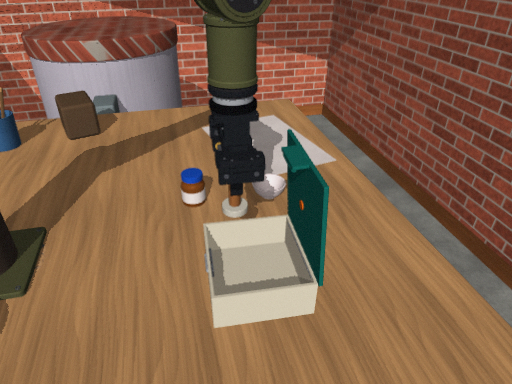

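The side view shows the stamp held upright (disc at px (235,208)), above and inside the far half of the box. The jar and bowl are untouched.

Request:
step_arm(motion=[{"dp":[-1,-2,40],"twist":[0,0,0],"hand":-1},{"dp":[-1,-2,85],"twist":[0,0,0],"hand":-1},{"dp":[-1,-2,115],"twist":[0,0,0],"hand":-1},{"dp":[-1,-2,126],"twist":[0,0,0],"hand":-1},{"dp":[-1,-2,131],"twist":[0,0,0],"hand":-1}])

```text
clock: 5.85
tool_pos: [0.512, -0.1164, 0.0533]
eef_rot: [0.033, 0.999, 0.0, 0.0]
contact_force: [0.1, 0.5, -0.3]
opening: 0.244
finger_force: 14.9
```

Request:
step_arm(motion=[{"dp":[0,0,1],"twist":[0,0,0],"hand":-1},{"dp":[0,0,2],"twist":[0,0,0],"hand":-1}])

```text
clock: 6.1
tool_pos: [0.5124, -0.1176, 0.0521]
eef_rot: [0.034, 0.999, -0.0, 0.001]
contact_force: [-0.8, 0.0, -2.4]
opening: 0.24
finger_force: 14.9
```

Request:
step_arm(motion=[{"dp":[0,0,1],"twist":[0,0,0],"hand":-1},{"dp":[0,0,2],"twist":[0,0,0],"hand":-1}])

```text
clock: 6.35
tool_pos: [0.5119, -0.1177, 0.0495]
eef_rot: [0.034, 0.999, 0.0, 0.0]
contact_force: [0.4, -0.3, -1.0]
opening: 0.242
finger_force: 14.9
```

Request:
step_arm(motion=[{"dp":[0,0,1],"twist":[0,0,0],"hand":-1},{"dp":[0,0,1],"twist":[0,0,0],"hand":-1}])

```text
clock: 6.6
tool_pos: [0.5123, -0.1172, 0.0488]
eef_rot: [0.034, 0.999, 0.0, 0.001]
contact_force: [-0.2, 0.7, 4.7]
opening: 0.241
finger_force: 14.9
```

Contact reads 4.7 N, so the stamp is on the floor. I'll release with a limited opening.

Request:
step_arm(motion=[{"dp":[0,0,0],"twist":[0,0,0],"hand":-0.1},{"dp":[0,0,0],"twist":[0,0,0],"hand":-0.1},{"dp":[0,0,0],"twist":[0,0,0],"hand":-0.1},{"dp":[0,0,-30],"twist":[0,0,0],"hand":-0.1},{"dp":[0,0,-80],"twist":[0,0,0],"hand":-0.1}])

```text
clock: 7.22
tool_pos: [0.5105, -0.1175, 0.1278]
eef_rot: [0.034, 0.999, 0.0, -0.002]
contact_force: [1.1, -0.4, 0.3]
opening: 0.451
finger_force: 0.0
```

Request:
step_arm(motion=[{"dp":[0,0,-60],"twist":[0,0,0],"hand":-1},{"dp":[0,0,-120],"twist":[0,0,0],"hand":-1},{"dp":[0,0,-170],"twist":[0,0,0],"hand":-1},{"dp":[0,0,-170],"twist":[0,0,0],"hand":-1}])

```text
clock: 7.72
tool_pos: [0.514, -0.1177, 0.3019]
eef_rot: [0.034, 0.999, -0.001, 0.004]
contact_force: [-0.6, 0.0, -0.7]
opening: 0.021
finger_force: 0.0
```

Run:
```python
from h import *
togo((.66,-.168,.3))
for n in ['side','scene']:
    c=snap(n); P=cloud(c);px=c['pixels'].astype(int)
    save(c,f'pics/{n}2.png'); print(find(c,n,'stamp'))
    m=(np.hypot(P[...,0]-.511,P[...,1]+.117)<.04)&(P[...,2]>.015)&(P[...,2]<.08); q=P[m]
    print(q[q[:,2]>.055].mean(0),q[q[:,2]>.055].max(0),q[q[:,2]<.022].mean(0))
    x,y,z=np.moveaxis(P,-1,0)
    teal=(px[...,1]-px[...,0]>25)&(px[...,2]-px[...,0]>20)&(x>.59)&(x<.66)&(z>.09)&(z<.24)&(y<0)
    q=P[teal]; 
    A=np.c_[q[:,1]+.168,q[:,2]-.075,np.ones(len(q))]; k,*_=np.linalg.lstsq(A,q[:,0],rcond=None); print('lid x=',k,'at z .075..; res',(A@k-q[:,0]).std())
```

```text
t 7.72 tcp [ 0.514  -0.1177  0.3019] F [-0.6  0.  -0.7] op 0.021 ff 0.0
dp [-149.1  -40.2    3.2] twist [-0.001  0.008 -0.005]
[(0.62, array([ 0.5132, -0.1211,  0.0205]))]
[ 0.51133993 -0.11936461  0.06266947] [ 0.52202174 -0.10517762  0.06683538] [ 0.5105582  -0.12346228  0.0194765 ]
lid x= [ 0.05513304 -0.06822437  0.62782137] at z .075..; res 0.0013402835473145835
[(0.65, array([ 0.5067, -0.1233,  0.0222]))]
[ 0.51059757 -0.11829119  0.06336813] [ 0.52083379 -0.10605022  0.06699243] [ 0.50925361 -0.12167115  0.01863492]
lid x= [ 0.04017149 -0.07102447  0.62632775] at z .075..; res 0.0011043712825813522
```

View pics/side2.png

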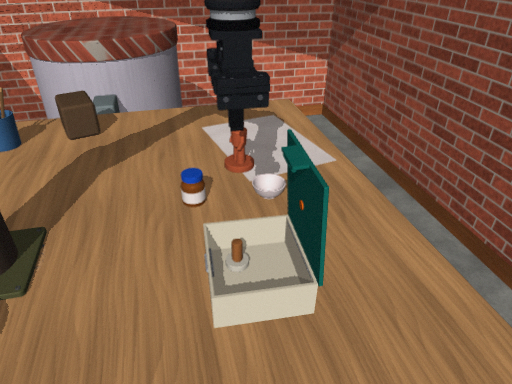

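The stamp stands upright in the box at (0.511,-0.118), px (237,255), and the lid angle is about 1.50 rad. Now I go over the lid and behind it with the fingers shut.

Request:
step_arm(motion=[{"dp":[0,-5,-38],"twist":[0,0,0],"hand":-1},{"dp":[-50,-18,-38],"twist":[0,0,0],"hand":-1},{"dp":[-105,-30,-38],"twist":[0,0,0],"hand":-1},{"dp":[-158,-42,-38],"twist":[0,0,0],"hand":-1},{"dp":[-158,-42,-38],"twist":[0,0,0],"hand":-1}])

```text
clock: 8.55
tool_pos: [0.6682, -0.1709, 0.3317]
eef_rot: [0.034, 0.999, 0.001, -0.002]
contact_force: [-1.4, 0.0, 0.0]
opening: 0.006
finger_force: 0.0
```

Run:
```python
from h import *
togo((.668,-.1705,.267))
H=np.array([.628,-.168,.075]);bx=np.array([.998,-.063,0])
for t in [1.5,1.3,1.1,.9,.7,.5,.3,.15]:
    c,s=np.cos(t),np.sin(t); L=.170
    print(t,(H+bx*(-L*c+.008*s+.009)+np.array([0,0,L*s+.008*c+.022])).round(4))
```

```text
t 8.55 tcp [ 0.6682 -0.1709  0.3317] F [-1.4  0.   0. ] op 0.006 ff 0.0
dp [-0.   0.3 64.7] twist [ 0.001 -0.004 -0.006]
1.5 [ 0.6329 -0.1683  0.2671]
1.3 [ 0.5993 -0.1662  0.2629]
1.1 [ 0.5671 -0.1642  0.2521]
0.9 [ 0.5378 -0.1623  0.2351]
0.7 [ 0.5124 -0.1607  0.2126]
0.5 [ 0.4919 -0.1594  0.1855]
0.3 [ 0.4773 -0.1585  0.1549]
0.15 [ 0.4704 -0.1581  0.1303]
```

Request:
step_arm(motion=[{"dp":[0,0,40],"twist":[0,0,0],"hand":-1},{"dp":[0,0,66],"twist":[0,0,0],"hand":-1},{"dp":[0,0,66],"twist":[0,0,0],"hand":-1},{"dp":[15,0,66],"twist":[0,0,0],"hand":-1},{"dp":[30,0,66],"twist":[0,0,0],"hand":-1}])

```text
clock: 9.18
tool_pos: [0.6362, -0.1678, 0.2713]
eef_rot: [0.034, 0.999, 0.0, 0.0]
contact_force: [-0.5, 0.5, 1.6]
opening: 0.005
finger_force: 0.0
```

Request:
step_arm(motion=[{"dp":[18,0,3],"twist":[0,0,0],"hand":-1},{"dp":[37,0,8],"twist":[0,0,0],"hand":-1},{"dp":[53,0,13],"twist":[0,0,0],"hand":-1},{"dp":[69,0,19],"twist":[0,0,0],"hand":-1},{"dp":[84,0,27],"twist":[0,0,0],"hand":-1}])

```text
clock: 9.8
tool_pos: [0.5552, -0.1624, 0.2547]
eef_rot: [0.034, 0.999, -0.003, 0.006]
contact_force: [-24.7, 2.8, 73.2]
opening: 0.002
finger_force: 36.4
```

Run:
```python
from h import *
togo((.512,-.1607,.2126))
for n in ['side']:
    c=snap(n); P=cloud(c);px=c['pixels'].astype(int); save(c,'pics/side3.png')
    x,y,z=np.moveaxis(P,-1,0)
    teal=(px[...,1]-px[...,0]>25)&(px[...,2]-px[...,0]>20)&(x>.45)&(x<.68)&(z>.09)&(y<0)
    q=P[teal];print(len(q),q.min(0),q.max(0))
```

```text
t 9.8 tcp [ 0.5552 -0.1624  0.2547] F [-24.7   2.8  73.2] op 0.002 ff 36.4
dp [43.7 -1.1 41.6] twist [-0.005  0.012 -0.006]
969 [ 0.52854801 -0.27113751  0.09007863] [ 0.6221261  -0.12794723  0.26679381]
```

View pics/side3.png

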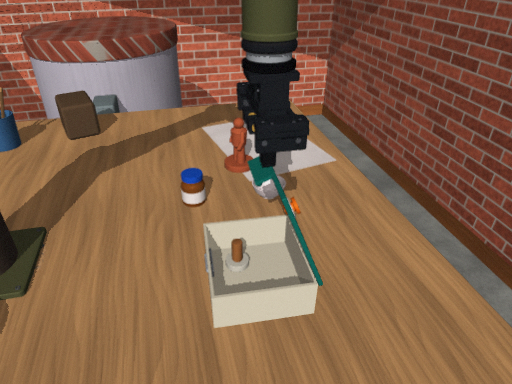

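The wrist force reached 73 N because the tip is jamming near the lid's front edge, so I back off and look closer.

Request:
step_arm(motion=[{"dp":[-6,0,-10],"twist":[0,0,0],"hand":-1},{"dp":[-15,0,-18],"twist":[0,0,0],"hand":-1},{"dp":[-15,0,-18],"twist":[0,0,0],"hand":-1}])

```text
clock: 10.22
tool_pos: [0.5689, -0.1633, 0.2619]
eef_rot: [0.034, 0.999, 0.0, 0.001]
contact_force: [0.3, 0.3, -0.1]
opening: 0.002
finger_force: 0.0
```

Run:
```python
from h import *
togo((.512,-.1607,.2126))
ims=[]
for n in ['side','scene']:
    c=snap(n); P=cloud(c);px=c['pixels'].astype(int)
    im=cv2.cvtColor(c['pixels'],cv2.COLOR_RGB2BGR); ims.append(cv2.resize(im[100:300,200:400],(400,400),interpolation=cv2.INTER_CUBIC))
    x,y,z=np.moveaxis(P,-1,0)
    teal=(px[...,1]>px[...,0]*1.6)&(px[...,2]>px[...,0]*1.4)&(x>.4)&(x<.68)&(z>.07)&(y<.0)
    q=P[teal]; print(n,len(q))
    b=(q-[.628,-.168,.075]); bxv=b@[.998,-.063,0]; byv=b@[.063,.998,0]
    for lo in np.arange(0,.22,.02):
        m=(b[:,2]>=lo)&(b[:,2]<lo+.02)
        if m.sum()>3: print(lo.round(2),m.sum(),'x',np.percentile(bxv[m],[5,50,95]).round(4),'y',np.percentile(byv[m],[2,98]).round(3))
cv2.imwrite('pics/c4.png',np.hstack(ims))
```

```text
t 10.22 tcp [ 0.5689 -0.1633  0.2619] F [ 0.3  0.3 -0.1] op 0.002 ff 0.0
dp [57.1 -1.2 49.2] twist [ 0.     0.002 -0.005]
side 1183
0.0 35 x [-0.005  -0.0008  0.0041] y [-0.103 -0.1  ]
0.02 37 x [-0.0134 -0.0085 -0.0039] y [-0.103 -0.101]
0.04 42 x [-0.0217 -0.0163 -0.0106] y [-0.103 -0.1  ]
0.06 45 x [-0.0288 -0.024  -0.0191] y [-0.103 -0.1  ]
0.08 44 x [-0.0369 -0.0319 -0.0272] y [-0.103 -0.1  ]
0.1 52 x [-0.0451 -0.0406 -0.0351] y [-0.104 -0.1  ]
0.12 54 x [-0.0538 -0.0488 -0.0435] y [-0.103 -0.1  ]
0.14 52 x [-0.0617 -0.0567 -0.0519] y [-0.103 -0.1  ]
0.16 393 x [-0.0964 -0.0863 -0.0634] y [-0.103  0.033]
0.18 377 x [-0.077  -0.0706 -0.0667] y [-0.101  0.092]
scene 1502
0.0 14 x [-0.0056 -0.0023  0.0024] y [-0.103 -0.101]
0.02 16 x [-0.013  -0.0096 -0.0057] y [-0.103 -0.101]
0.04 18 x [-0.0211 -0.018  -0.014 ] y [-0.103 -0.102]
0.06 22 x [-0.0294 -0.0248 -0.0209] y [-0.103 -0.101]
0.08 23 x [-0.0372 -0.0336 -0.0289] y [-0.103 -0.101]
0.1 22 x [-0.0456 -0.0415 -0.0376] y [-0.103 -0.101]
0.12 28 x [-0.0548 -0.0501 -0.0451] y [-0.103 -0.101]
0.14 31 x [-0.0629 -0.0585 -0.0539] y [-0.103 -0.101]
0.16 649 x [-0.0983 -0.0888 -0.0703] y [-0.102  0.032]
0.18 679 x [-0.0789 -0.0721 -0.0686] y [-0.099  0.092]
```

View pics/c4.png

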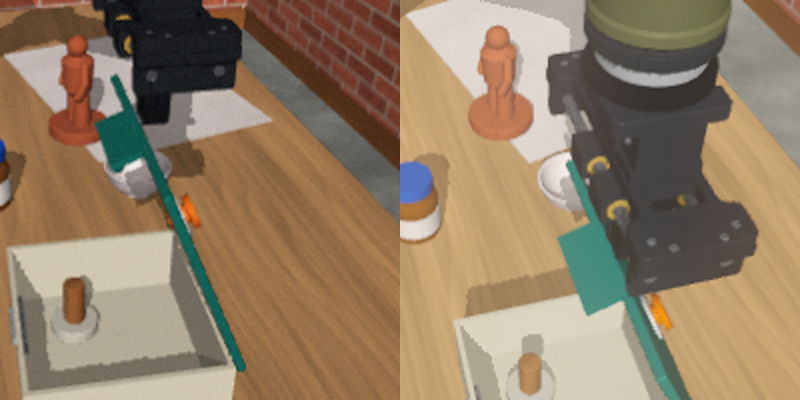

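Run:
```python
from h import *
s=r.get_state();p=s['tool_pos']; print(p)
for n in ['side','scene']:
    c=snap(n); P=cloud(c);px=c['pixels'].astype(int)
    x,y,z=np.moveaxis(P,-1,0)
    m=(px.max(-1)<80)&(px.max(-1)-px.min(-1)<15)&(abs(x-p[0])<.12)&(abs(y-p[1])<.15)&(z>.2)&(z<.36)
    q=(P[m]-p)*1000; print(n,len(q))
    for lo in range(-50,90,10):
        k=(q[:,2]>=lo)&(q[:,2]<lo+10)
        if k.sum()>3: print(lo,k.sum(),'x',np.percentile(q[k,0],[2,50,98]).round(0),'y',np.percentile(q[k,1],[2,50,98]).round(0))
```

```text
[ 0.56749214 -0.16338518  0.2605306 ]
side 1663
0 27 x [-9. -1. 10.] y [-15. -14.   8.]
10 92 x [-10.  -3.  10.] y [-16. -14.   9.]
20 81 x [-10.  -1.  10.] y [-18. -16.   2.]
30 19 x [-10.  -1.  10.] y [-18. -17. -12.]
60 49 x [-35. -18.  22.] y [-88. -85.  78.]
70 430 x [-38. -11.  28.] y [-89. -85.  80.]
80 482 x [-37. -16.  27.] y [-88. -85.  80.]
scene 675
0 23 x [-11.  -9.  -5.] y [-14.  -2.  11.]
10 53 x [-11.  -9.  -5.] y [-15.  -2.  13.]
20 40 x [-11.  -9.  -7.] y [-15.  -9.   9.]
30 15 x [-12. -11.  -9.] y [-16. -13.   1.]
60 5 x [-13. -13. -11.] y [-29. -28. -28.]
70 121 x [-39. -10.  14.] y [-85. -31.   2.]
80 121 x [-39. -34.  16.] y [-86. -30.  -5.]
```

Run:
```python
from h import *
s=r.get_state();p=s['tool_pos']; print(p,r.tip_reach)
c=snap('side'); P=cloud(c);px=c['pixels']
for u in (273,277,282):
  for v in range(138,176,3): print(u,v,px[v,u],((P[v,u]-p)*1000).round(0))
```

```text
[ 0.56724087 -0.16340681  0.26026586] 0.022
273 138 [66 70 72] [-29. -85.  84.]
273 141 [51 52 55] [-29. -86.  80.]
273 144 [22 27 28] [-29. -85.  76.]
273 147 [25 29 29] [-29. -85.  71.]
273 150 [13 18 18] [ -7. -17.  31.]
273 153 [18 18 22] [ -6. -15.  25.]
273 156 [22 20 21] [ -5. -14.  19.]
273 159 [19 16 18] [ -5. -14.  14.]
273 162 [16 14 16] [ -5. -15.   9.]
273 165 [125 118 113] [ 141.  442. -260.]
273 168 [93 99 97] [ 135.  422. -259.]
273 171 [ 9 82 70] [ -8. -26.  -0.]
273 174 [13 83 75] [-10. -33.  -2.]
277 138 [51 53 56] [-23. -83.  82.]
277 141 [29 34 38] [-23. -85.  79.]
277 144 [27 29 34] [-23. -85.  75.]
277 147 [26 27 28] [-23. -85.  71.]
277 150 [19 18 22] [  0. -15.  29.]
277 153 [16 17 23] [  1. -15.  24.]
277 156 [16 15 18] [  0. -16.  19.]
277 159 [19 14 20] [  0. -17.  14.]
277 162 [36 36 38] [  1. -14.   8.]
277 165 [123 114 109] [ 153.  438. -260.]
277 168 [119 113 111] [ 147.  419. -259.]
277 171 [124 114 113] [ 143.  404. -261.]
277 174 [120 110 103] [ 137.  386. -260.]
282 138 [26 28 32] [-17. -85.  83.]
282 141 [30 31 35] [-16. -84.  78.]
282 144 [22 27 32] [-16. -84.  73.]
282 147 [27 30 31] [-16. -84.  69.]
282 150 [13 14 13] [  8. -18.  30.]
282 153 [19 19 21] [  7. -19.  25.]
282 156 [15 16 18] [  9. -16.  18.]
282 159 [21 20 20] [  9. -16.  13.]
282 162 [79 73 72] [ 10. -13.   6.]
282 165 [125 118 115] [ 169.  439. -262.]
282 168 [123 116 112] [ 162.  415. -259.]
282 171 [126 118 116] [ 156.  398. -259.]
282 174 [100  74  45] [ 151.  384. -260.]
```

The depth profile shows the closed fingertips end about 6 mm above the reported TCP, not 22 mm ahead of it. So the tip rode on the lid's edge, with the lid now at about 1.19 rad. I'll go behind it again, lower.

Request:
step_arm(motion=[{"dp":[-30,0,-8],"twist":[0,0,0],"hand":-1},{"dp":[-62,0,-8],"twist":[0,0,0],"hand":-1},{"dp":[-62,0,15],"twist":[0,0,0],"hand":-1},{"dp":[-62,0,30],"twist":[0,0,0],"hand":-1},{"dp":[-62,0,30],"twist":[0,0,0],"hand":-1}])

```text
clock: 11.1
tool_pos: [0.6282, -0.1677, 0.2295]
eef_rot: [0.034, 0.999, 0.0, -0.002]
contact_force: [-0.2, -0.5, -0.2]
opening: 0.003
finger_force: 0.0
```

Run:
```python
from h import *
togo((.587,-.1654,.2305))
H=np.array([.628,-.168,.075]);bx=np.array([.998,-.063,0])
for t in [1.19,1.0,.8,.6,.4,.25,.15]:
    c,s=np.cos(t),np.sin(t); L=.170
    print(t,(H+bx*(-L*c+.008*s+.010)+np.array([0,0,L*s+.008*c-.006])).round(4))
```

```text
t 11.1 tcp [ 0.6282 -0.1677  0.2295] F [-0.2 -0.5 -0.2] op 0.003 ff 0.0
dp [41.2 -0.5 -0.8] twist [ 0.    -0.004 -0.005]
1.19 [ 0.5823 -0.1651  0.2298]
1.0 [ 0.553  -0.1633  0.2164]
0.8 [ 0.5255 -0.1615  0.1965]
0.6 [ 0.5025 -0.1601  0.1716]
0.4 [ 0.4848 -0.159   0.1426]
0.25 [ 0.4756 -0.1584  0.1188]
0.15 [ 0.4714 -0.1581  0.1023]
```

Request:
step_arm(motion=[{"dp":[20,0,0],"twist":[0,0,0],"hand":-1},{"dp":[40,0,0],"twist":[0,0,0],"hand":-1},{"dp":[53,0,2],"twist":[0,0,0],"hand":-1},{"dp":[64,0,7],"twist":[0,0,0],"hand":-1}])

```text
clock: 11.6
tool_pos: [0.5664, -0.1636, 0.2257]
eef_rot: [0.034, 0.999, -0.0, 0.002]
contact_force: [0.9, 0.1, 1.8]
opening: 0.005
finger_force: 0.7
```

Request:
step_arm(motion=[{"dp":[13,0,9],"twist":[0,0,0],"hand":-1},{"dp":[27,0,18],"twist":[0,0,0],"hand":-1},{"dp":[41,0,29],"twist":[0,0,0],"hand":-1},{"dp":[53,0,41],"twist":[0,0,0],"hand":-1}])

```text
clock: 12.1
tool_pos: [0.5134, -0.16, 0.1841]
eef_rot: [0.034, 0.999, -0.0, 0.001]
contact_force: [1.1, -0.1, -0.4]
opening: 0.003
finger_force: 0.5
```

Request:
step_arm(motion=[{"dp":[11,0,12],"twist":[0,0,0],"hand":-1},{"dp":[20,0,27],"twist":[0,0,0],"hand":-1},{"dp":[28,0,41],"twist":[0,0,0],"hand":-1},{"dp":[34,0,54],"twist":[0,0,0],"hand":-1},{"dp":[38,0,65],"twist":[0,0,0],"hand":-1}])

```text
clock: 12.72
tool_pos: [0.4757, -0.1574, 0.1185]
eef_rot: [0.034, 0.999, -0.0, 0.001]
contact_force: [1.2, -0.1, 0.6]
opening: 0.009
finger_force: 0.3
```

Run:
```python
from h import *
togo((.445,-.156,.115)); p=r.get_state()['tool_pos']
for n in ['side','scene']:
    c=snap(n); P=cloud(c);px=c['pixels'].astype(int); print(n,find(c,n,'lid_edge'),find(c,n,'plug_top'),find(c,n,'jar'),find(c,n,'bowl'))
    x,y,z=np.moveaxis(P,-1,0)
    teal=(px[...,1]>px[...,0]*1.6)&(px[...,2]>px[...,0]*1.4)&(x>.4)&(x<.68)&(z>.03)&(y<.0)
    q=P[teal];b=(q-[.628,-.168,.075]); bxv=b@[.998,-.063,0]; 
    for a in (.05,.1,.15,.18,.19): 
        k=abs(bxv+a)<.006
        if k.sum()>3: print(a,k.sum(),np.percentile(b[k,2],[5,50,95]).round(4))
    print('front',bxv.min())
    m=(px.max(-1)<60)&(px.max(-1)-px.min(-1)<15)&(abs(x-p[0])<.02)&(abs(y-p[1])<.03)&(z>.09)
    print('finger zmin-tcp',(np.percentile(z[m],[1,5])-p[2])*1000 if m.any() else None)
```

```text
t 12.72 tcp [ 0.4757 -0.1574  0.1185] F [ 1.2 -0.1  0.6] op 0.009 ff 0.3
dp [30.7 -0.7  3.5] twist [-0.     0.002 -0.005]
side [(0.9, array([ 0.5426, -0.201 ,  0.1035]))] [] [(0.58, array([0.4404, 0.1189, 0.0559]))] [(0.82, array([0.6515, 0.1395, 0.0257]))]
0.05 464 [0.0179 0.0202 0.0226]
0.1 266 [0.0299 0.0326 0.0347]
0.15 310 [0.0419 0.0446 0.0468]
0.18 353 [0.0492 0.0522 0.1363]
0.19 371 [0.0312 0.0528 0.1472]
front -0.19584690293652215
finger zmin-tcp [105.43771864 166.13271239]
scene [(0.87, array([ 0.5547, -0.2042,  0.0988]))] [(0.65, array([ 0.5411, -0.1599,  0.1183]))] [(0.57, array([0.4518, 0.119 , 0.0642])), (0.33, array([ 0.5515, -0.2211,  0.091 ]))] [(0.79, array([0.6566, 0.136 , 0.0268]))]
0.05 652 [0.0171 0.0193 0.0212]
0.1 334 [0.0282 0.0304 0.0322]
0.15 243 [0.0395 0.042  0.0443]
0.18 375 [0.0467 0.0491 0.0513]
0.19 548 [0.0445 0.0503 0.0522]
front -0.1966712408293783
finger zmin-tcp [29.45567313 30.31124293]
```

Request:
step_arm(motion=[{"dp":[0,0,-12],"twist":[0,0,0],"hand":-1},{"dp":[31,-1,-12],"twist":[0,0,0],"hand":-1},{"dp":[31,-1,0],"twist":[0,0,0],"hand":-1},{"dp":[31,-1,12],"twist":[0,0,0],"hand":-1},{"dp":[31,-1,22],"twist":[0,0,0],"hand":-1}])

```text
clock: 13.85
tool_pos: [0.445, -0.156, 0.0954]
eef_rot: [0.034, 0.999, 0.0, 0.0]
contact_force: [0.2, 1.0, -0.0]
opening: 0.006
finger_force: 0.2
```

Request:
step_arm(motion=[{"dp":[0,0,3],"twist":[0,0,0],"hand":-1},{"dp":[0,0,6],"twist":[0,0,0],"hand":-1}])

```text
clock: 14.1
tool_pos: [0.4444, -0.1559, 0.0902]
eef_rot: [0.034, 0.999, -0.0, 0.0]
contact_force: [-1.7, 0.8, 6.9]
opening: 0.004
finger_force: 3.5
```

The catch is met at about 7 N. I keep pressing in small steps.

Request:
step_arm(motion=[{"dp":[0,0,2],"twist":[0,0,0],"hand":-1},{"dp":[0,0,4],"twist":[0,0,0],"hand":-1},{"dp":[0,0,6],"twist":[0,0,0],"hand":-1}])

```text
clock: 14.48
tool_pos: [0.4445, -0.156, 0.0838]
eef_rot: [0.034, 0.999, 0.0, 0.0]
contact_force: [-0.2, 0.3, 0.0]
opening: 0.003
finger_force: 0.0
```

Request:
step_arm(motion=[{"dp":[0,0,2],"twist":[0,0,0],"hand":-1},{"dp":[0,0,4],"twist":[0,0,0],"hand":-1}])

```text
clock: 14.72
tool_pos: [0.4442, -0.1561, 0.08]
eef_rot: [0.034, 0.999, 0.0, 0.0]
contact_force: [-0.4, 0.2, 0.4]
opening: 0.007
finger_force: 0.0
```

Request:
step_arm(motion=[{"dp":[0,0,2],"twist":[0,0,0],"hand":-1},{"dp":[0,0,4],"twist":[0,0,0],"hand":-1}])

```text
clock: 14.98
tool_pos: [0.4442, -0.1562, 0.0788]
eef_rot: [0.034, 0.999, -0.001, 0.001]
contact_force: [-6.5, 3.1, 52.9]
opening: 0.008
finger_force: 26.6
```

That is a hard stop at tip height 0.083, so the lid looks fully shut. I lift and check.

Request:
step_arm(motion=[{"dp":[0,0,-20],"twist":[0,0,0],"hand":-1},{"dp":[0,0,-70],"twist":[0,0,0],"hand":-1},{"dp":[40,0,-110],"twist":[0,0,0],"hand":-1},{"dp":[60,0,-110],"twist":[0,0,0],"hand":-1}])

```text
clock: 15.48
tool_pos: [0.3836, -0.1525, 0.1883]
eef_rot: [0.034, 0.999, -0.001, 0.002]
contact_force: [0.5, 0.6, -0.3]
opening: 0.007
finger_force: 0.0
```

Run:
```python
from h import *
ims=[]
for n in ['side','scene']:
    c=snap(n); P=cloud(c);px=c['pixels'].astype(int); print(n,find(c,n,'lid_edge'),find(c,n,'plug_top'))
    ims.append(cv2.cvtColor(c['pixels'],cv2.COLOR_RGB2BGR)[100:384,150:400])
    x,y,z=np.moveaxis(P,-1,0)
    teal=(px[...,1]>px[...,0]*1.6)&(px[...,2]>px[...,0]*1.4)&(x>.4)&(x<.68)&(z>.03)&(y<.0)
    q=P[teal];b=(q-[.628,-.168,.075]); bxv=b@[.998,-.063,0]; 
    for a in (.05,.15,.18): 
        k=abs(bxv+a)<.006; print(a,k.sum(),np.percentile(b[k,2],[5,50,95]).round(4))
    o=(px[...,0]>150)&(px[...,0]>px[...,2]*2.2)&(px[...,1]<px[...,0]*.75)&(np.hypot(x-.533,y+.162)<.04)&(z>.08)
    t=P[o]; print('plug',len(t),t.min(0),t.max(0),np.percentile(t[:,2],[50,90])); u=t[t[:,2]>t[:,2].max()-.005]; print(u.mean(0),(u.min(0)+u.max(0))/2)
cv2.imwrite('pics/c5.png',np.hstack(ims)); togo((.533,-.162,.12))
```

```text
side [(0.65, array([ 0.5225, -0.1829,  0.0872]))] [(0.69, array([ 0.5365, -0.1607,  0.0965]))]
0.05 491 [0.0065 0.0084 0.0101]
0.15 528 [0.0065 0.0084 0.01  ]
0.18 536 [0.0065 0.0086 0.0101]
plug 170 [ 0.51687173 -0.17707012  0.09278966] [ 0.5474317  -0.14622049  0.09838388] [0.09636918 0.09735069]
[ 0.53225005 -0.16330884  0.09635302] [ 0.53215171 -0.16164531  0.09588828]
scene [] [(0.76, array([ 0.5347, -0.1644,  0.0937])), (0.22, array([0.6015, 0.2814, 0.0431]))]
0.05 694 [0.0062 0.0079 0.0097]
0.15 741 [0.0064 0.008  0.0098]
0.18 756 [0.0062 0.008  0.0097]
plug 236 [ 0.51593677 -0.17678547  0.08180562] [ 0.54616982 -0.13861129  0.09849963] [0.09617379 0.09733058]
[ 0.53114182 -0.16186883  0.09617613] [ 0.5310533  -0.16165785  0.09616432]
t 15.78 tcp [ 0.3855 -0.1519  0.1859] F [-0.4 -0.3  0.3] op 0.002 ff 0.0
dp [-1.478e+02 -1.000e-01  6.600e+01] twist [ 0.001  0.001 -0.004]
```

View pics/c5.png

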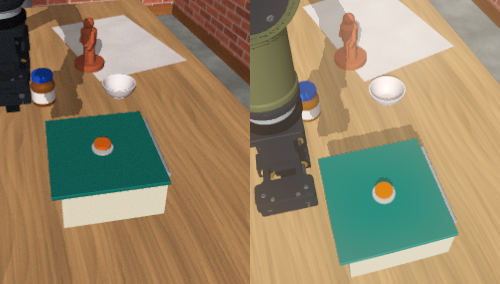

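The lid is flat at z≈0.083 and holds shut. The plug is at (0.532,-0.162), still proud with its top at about 0.0965. I go over it and press.

Request:
step_arm(motion=[{"dp":[-50,0,10],"twist":[0,0,0],"hand":-1},{"dp":[-100,0,30],"twist":[0,0,0],"hand":-1},{"dp":[-147,0,55],"twist":[0,0,0],"hand":-1},{"dp":[-147,0,75],"twist":[0,0,0],"hand":-1},{"dp":[-147,0,85],"twist":[0,0,0],"hand":-1}])

```text
clock: 16.4
tool_pos: [0.5308, -0.1614, 0.0992]
eef_rot: [0.034, 0.999, 0.0, -0.001]
contact_force: [0.4, -0.7, -0.9]
opening: 0.006
finger_force: 0.0
```

Request:
step_arm(motion=[{"dp":[0,0,3],"twist":[0,0,0],"hand":-1},{"dp":[0,0,6],"twist":[0,0,0],"hand":-1}])

```text
clock: 16.65
tool_pos: [0.5309, -0.1621, 0.0956]
eef_rot: [0.034, 0.999, -0.0, 0.0]
contact_force: [0.1, -0.8, -0.4]
opening: 0.006
finger_force: 0.0
```

Request:
step_arm(motion=[{"dp":[0,0,2],"twist":[0,0,0],"hand":-1},{"dp":[0,0,4],"twist":[0,0,0],"hand":-1},{"dp":[0,0,6],"twist":[0,0,0],"hand":-1},{"dp":[0,0,8],"twist":[0,0,0],"hand":-1}])

```text
clock: 17.15
tool_pos: [0.531, -0.1622, 0.0885]
eef_rot: [0.034, 0.999, -0.0, 0.001]
contact_force: [-2.4, -0.0, 7.3]
opening: 0.003
finger_force: 4.1
```

Request:
step_arm(motion=[{"dp":[0,0,1.5],"twist":[0,0,0],"hand":-1},{"dp":[0,0,3],"twist":[0,0,0],"hand":-1}])

```text
clock: 17.4
tool_pos: [0.531, -0.1622, 0.0856]
eef_rot: [0.034, 0.999, -0.0, 0.001]
contact_force: [-4.5, 0.5, 18.6]
opening: 0.006
finger_force: 9.7
```

Request:
step_arm(motion=[{"dp":[0,0,1.5],"twist":[0,0,0],"hand":-1},{"dp":[0,0,2.5],"twist":[0,0,0],"hand":-1},{"dp":[0,0,2.5],"twist":[0,0,0],"hand":-1}])

```text
clock: 17.77
tool_pos: [0.5311, -0.1622, 0.0853]
eef_rot: [0.034, 0.999, -0.001, 0.001]
contact_force: [-6.6, 1.0, 27.9]
opening: 0.005
finger_force: 14.4
```

It stops hard at 28 N, so the plug is home. I retreat and verify.

Request:
step_arm(motion=[{"dp":[0,0,-20],"twist":[0,0,0],"hand":-1},{"dp":[0,0,-70],"twist":[0,0,0],"hand":-1},{"dp":[50,0,-110],"twist":[0,0,0],"hand":-1},{"dp":[100,0,-120],"twist":[0,0,0],"hand":-1},{"dp":[140,0,-120],"twist":[0,0,0],"hand":-1}])

```text
clock: 18.4
tool_pos: [0.3896, -0.1527, 0.203]
eef_rot: [0.034, 0.999, -0.001, 0.001]
contact_force: [0.2, -0.4, -0.9]
opening: 0.001
finger_force: 0.0
```

Request:
step_arm(motion=[{"dp":[0,0,0],"twist":[0,0,0],"hand":-1},{"dp":[0,0,0],"twist":[0,0,0],"hand":-1}])

```text
clock: 18.65
tool_pos: [0.3926, -0.1527, 0.2022]
eef_rot: [0.034, 0.999, -0.0, 0.001]
contact_force: [-0.0, -0.3, 0.2]
opening: 0.005
finger_force: 0.0
```

Run:
```python
from h import *
for n in ['side','scene']:
    c=snap(n); P=cloud(c);px=c['pixels'].astype(int)
    x,y,z=np.moveaxis(P,-1,0)
    teal=(px[...,1]>px[...,0]*1.6)&(px[...,2]>px[...,0]*1.4)&(x>.4)&(x<.68)&(z>.03)&(y<.0)
    q=P[teal];b=(q-[.628,-.168,.075]); bxv=b@[.998,-.063,0]; 
    for a in (.05,.18): 
        k=abs(bxv+a)<.006; print(a,k.sum(),np.percentile(b[k,2],[5,50,95]).round(4))
    t=P[np.hypot(x-.532,y+.162)<.010]; print('plug z',np.nanpercentile(t[:,2],[10,50,90]))
    for nm,c0 in [('figure',(.601,.28)),('jar',(.455,.125)),('bowl',(.65,.14))]:
        s=(np.hypot(x-c0[0],y-c0[1])<.06)&(z>.012); q=P[s]; print(nm,q.min(0).round(3),q.max(0).round(3))
```

```text
0.05 494 [0.0066 0.0084 0.0101]
0.18 537 [0.0066 0.0086 0.0102]
plug z [0.08783256 0.08862357 0.08959029]
figure [0.562 0.253 0.012] [0.649 0.336 0.154]
jar [0.422 0.109 0.012] [0.482 0.166 0.087]
bowl [0.604 0.08  0.012] [0.692 0.168 0.042]
0.05 684 [0.0063 0.0079 0.0096]
0.18 755 [0.0063 0.008  0.0096]
plug z [0.08717486 0.08833418 0.08980711]
figure [0.56  0.254 0.012] [0.648 0.338 0.153]
jar [0.45  0.109 0.013] [0.482 0.166 0.088]
bowl [0.603 0.081 0.012] [0.691 0.167 0.043]
```

The plug top is at 0.0885 (home), the lid is shut, and the bystanders have not moved.

```bash
python3 -c "
from plant import r
print(r.finish_job())"
```

```text
the job is handed in; nothing more can be done
None
```

The job is handed in: I saw the stamp upright in the box before closing it, the lid then clicked shut and the vent plug was pressed home, and the bystanders have not moved; one 73 N wrist-force spike (limit 120 N) came when the fingertips jammed on the lid edge.

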